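# Restock the headband display

### The job

Put out the headbands: lift the deep lid off the stock box by its knob and set it upright on the table, then drape every headband from the box over the display rail, crown on the bar, square across it and let go. When the box is empty put the lid back fully down on it; and, whenever it suits you, hang the hand basket by its handle on the hook of the stand, not left swinging about. Leave the ribbon reels, jar, stapler and cardboard box where they are.

Things in the scene. Friction and masses are not known exactly. Their poses are not given: they have to be found in the camera images.
- stockbox: Fixed white stock box, green stripe, 154 (its x) x 198 mm (its y). Origin: centre of underside. Shoulder at 75 mm height carries the lid; a narrower lip, 138 x 182 mm outside, rises inside it to 92 mm. Inner floor at 6 mm. Four slots, 22 mm wide along y, at y = -75, -25, 25, 75 mm between 50 mm high blocks, hold one standing headband each.
- lid: Deep loose white lid (upside-down tray) 154 (x) x 198 (y) x 75 mm high, about 220 g, inside 146 x 190 mm: 4 mm play on each side around the box lip. Knob on top. Origin: centre of its open lower edge. Starts on the box, lower edge on the shoulder, axes along those of the box. Same either way round.
- lid_knob (a point): Middle of the wooden knob head, on its axis, 99 mm above the lid origin; the head is a round disc 30 mm across from 90 to 108 mm, its neck 18 mm across; knob top at 111 mm.
- rail: Steel display rail, fixed: round bar 12 mm thick along its y axis, bar axis 140 mm above the table, 264 mm free between two posts (16 mm thick, 148 mm high) at y = -140 and 140 mm, each on a 120 mm (x) x 30 mm foot. Origin on the table under the middle.
- rail_mid (a point): Middle of the rail bar, on the bar axis, 140 mm above the table.
- hookstand: Steel hook stand, fixed. Origin on the table under the low point of the hook. Post 18 mm thick, 276 mm high at its x = 120 mm on a 100 (x) x 140 mm base. A hook of 10 mm round steel runs from the post top level in -x (wire centre 270 mm high), from x = 22 mm down to its low point (244 mm, x = 0), then up to its tip (x = -22 mm, top 275 mm).
- hook_seat (a point): Where the centre of a 10 mm handle bar rests in the hook, 255 mm above the table; frame of the stand (tip to -x; the bar is to lie along y).
- basket: Small empty blue plastic hand basket, 90 (x) x 130 mm (y), walls 48 mm high, about 160 g, with a rigid handle arching over it in its y-z plane. Origin: centre of underside. Same either way round. Starts standing on the table.
- basket_handle (a point): Middle of the handle top bar, 120 mm above the basket origin; the bar is round, 10 mm thick, straight along the basket y axis for 45 mm to each side of this point, then slopes down.
- band0: Headband: rigid white arch in its x-z plane, 116 wide, 98 mm high, band 16 (y) x 6 mm, stiff grey bow on top: knot 20 (x) x 16 mm (y) from 96 to 132 mm height, wings 10 mm thick (y) to x = +-43 mm. 60 g, centre of mass below crown. Origin midway between its lower ends. Same either way round. Starts standing in box slot y = -75 mm, axes along those of the box; None if absent.
- band0_crown (a point): Underside of the crown of band0, middle of the arch, 92 mm above its origin; 6 mm above the bar axis when it hangs on the rail.
- band1: Headband: rigid white arch in its x-z plane, 116 wide, 98 mm high, band 16 (y) x 6 mm, stiff grey bow on top: knot 20 (x) x 16 mm (y) from 96 to 132 mm height, wings 10 mm thick (y) to x = +-43 mm. 60 g, centre of mass below crown. Origin midway between its lower ends. Same either way round. Starts standing in box slot y = -25 mm, axes along those of the box; None if absent.
- band1_crown (a point): Underside of the crown of band1, middle of the arch, 92 mm above its origin; 6 mm above the bar axis when it hangs on the rail.
- band2: Headband: rigid white arch in its x-z plane, 116 wide, 98 mm high, band 16 (y) x 6 mm, stiff grey bow on top: knot 20 (x) x 16 mm (y) from 96 to 132 mm height, wings 10 mm thick (y) to x = +-43 mm. 60 g, centre of mass below crown. Origin midway between its lower ends. Same either way round. Starts standing in box slot y = 25 mm, axes along those of the box; None if absent.
- band2_crown (a point): Underside of the crown of band2, middle of the arch, 92 mm above its origin; 6 mm above the bar axis when it hangs on the rail.
- band3: Headband: rigid white arch in its x-z plane, 116 wide, 98 mm high, band 16 (y) x 6 mm, stiff grey bow on top: knot 20 (x) x 16 mm (y) from 96 to 132 mm height, wings 10 mm thick (y) to x = +-43 mm. 60 g, centre of mass below crown. Origin midway between its lower ends. Same either way round. Starts standing in box slot y = 75 mm, axes along those of the box; None if absent.
- band3_crown (a point): Underside of the crown of band3, middle of the arch, 92 mm above its origin; 6 mm above the bar axis when it hangs on the rail.
- spool_a: Bystander to be left alone: flat reel of ribbon, 52 mm across, 34 mm high. Origin: centre of underside.
- spool_b: Bystander to be left alone: flat reel of ribbon, 48 mm across, 30 mm high. Origin: centre of underside.
- spool_c: Bystander to be left alone: wide reel of ribbon, 80 mm across, 30 mm high. Origin: centre of underside.
- jar: Bystander to be left alone: amber glass jar, 70 mm across, 85 mm high. Origin: centre of underside.
- stapler: Bystander to be left alone: black stapler, 150 mm long, 45 mm high. Origin: centre of underside.
- cardbox: Bystander to be left alone: small closed cardboard box, 90 x 120 mm, 60 mm high. Origin: centre of underside.
Not all that is in view belongs to the job. What is shaped like the basket but purple or turquoise is not meant.

How it is judged:
By the outcome, as a careful person would: the job done as asked, in the order asked, and still so for the second after the job is handed in, with the robot touching nothing.
Of band0, band1, band2, band3 only 2 to 4 are there at a start; the rules pass over those that are not, and their reading is None.
At some moment in a run one of basket, lid may be knocked a few centimetres aside while the robot is not near it.
It also fails if it takes over 210 s, if anything falls off the work surface, if the arm or the gripper's body presses on something with over 40 N, if the wrist force passes 120 N, or if a joint passes its speed limit or range.

### The arm

A 6-joint arm with a two-finger parallel gripper is mounted at the origin on the work surface. World frame = base frame: x ahead of the robot, y to its left, z up, the work surface at z = 0. Lengths are in m, angles in rad, forces in N, time in s.
With the tool pointing down it reaches from about 0.375 to 0.9 m from the base axis. Payload 3.1 kg.
Tool frame: the origin (TCP) lies on the centre line of the jaws, within the pads' length; the fingertips stand 19 mm ahead of it and the grasp point (between the pads) is the TCP; z points along the fingers, y is the line along which they close (so a half turn about z gives the same grasp; the last joint's range is limited). The gripper opens to 85 mm and grips with 20 to 120 N. Pads are 22 mm wide; open, the fingers measure 114 mm over their backs; the gripper's body (76 mm by 85 mm) begins 54 mm behind the grasp point. The pads swing forward as they close: fully open they stand 13 mm farther back than shut.
Start: joints at [1.056, 0.527, 1.433, -0, 1.181, -0.178], TCP at [0.206, 0.59, 0.215] pointing down, gripper open.
Joint ranges: [-3.08, 3.08], [-0.75, 2.2], [0.22, 2.44], [-1.43, 4.57], [0, 2.65], [-2.85, 2.85]. Speed limits (rad/s): [2.79, 2.79, 3.14, 3.14, 3.14, 3.14].

### API

Orientations are given as a unit quaternion [w, x, y, z].
In Python, from station import r gives the robot as it stands. Calls block until the motion is done:
- r.move_to(position, orientation): joint-space move of the TCP to a pose.
- r.line_to(position, rotation=None, max_speed=0.15, f_stop=None): straight line of the TCP; rotation=None keeps the orientation; max_speed is the mean speed in m/s. With f_stop (N) it stops when the force on the tool has changed by that much, and returns True; else False.
- r.set_joints(angles): joint-space move.
- r.gripper_open() and r.close(squeeze=None): open the fingers fully, or close them until they stop; squeeze is the grip in N (None keeps the last).
- r.hold(seconds).
- r.ik(position, orientation): joint angles nearest the present ones, or None.
- r.camera(name): name is "side" or "top"; returns (picture, depth): 400x640x3 uint8, red, green, blue; 400x640 float32, m along the optical axis (not along the pixel's ray), 0 where there is no reading.
- r.camera_params(name): a dict with "camera_matrix" (3x3 intrinsics, pixels), "k1" (the pictures are not rectified: a ray, as slopes to the right and down, at radius r is drawn at 1 + k1 r^2 times it, then the intrinsics apply), "origin" and "rotation" of the camera in the world. Camera axes: x right, y down, z forward; pixel columns grow to the right and rows downward; lengths in m; the calibration is good to about 2 mm. A picture is of the moment at which its call begins. camera_params takes no time and is no camera call.
A pose or a line that the arm cannot do raises r.MotionError and nothing moves.
- r.finish_job(): hands the job in; it is judged then, once.
Trained networks look in the newest picture that a camera, given by its name, has taken for a name from the list of things; names that differ only in an ending like _2 or _b are one class to them, and where a whole thing is asked for, a point or a joint stands for the part that bears it (a point fixed in the world has none). Each returns a list of dicts, best first, with "conf" (0 to 1); they miss things now and then, are a little off and sometimes report something else, mostly with a low value. They report only what shows in the picture. A call takes as long as a camera call. They do not tell look-alikes from the thing itself.
- r.search_frame(camera, target): "bbox" ([centre column, centre row, width, height] in pixels, round what is visible of it).
- r.regions_of(camera, target): "pixels" (400x640 bool, what is visible of it) and "bbox" ([centre column, centre row, width, height] in pixels, round what is visible of it).
- r.mark_of(camera, target): "xy" ([column, row] in pixels: a listed point, or the origin of a listed thing).
Readings, each from a call of its own:
- r.get_time(): time.
- r.get_q(): joint angles.
- r.get_qvel(): joint speeds.
- r.get_joint_efforts(): joint torques, N m.
- r.get_tool_pos(): TCP position.
- r.get_orientation(): TCP orientation.
- r.get_ft_force(): force on the tool from outside, world axes, zero at the start.
- r.get_ft_torque(): the same for the moment, N m.
- r.get_gripper_width(): finger opening in m.
- r.get_grasp_force(): force on a finger pad.
Only numpy, scipy, OpenCV 4.12 (cv2) and the standard library are available. Lean on these libraries where they do the work, as an engineer would, in place of code of your own. Each camera call takes 0.05 s, during which the arm holds its last target. There are 200 camera calls.

## Working session

There is one attempt and no reset: what is moved stays moved. The work goes in short steps, each a Python script; the robot and the scene stay as the last script left them, time stands still between calls to the robot, and variables do not carry over. Pictures are saved under pics/ and viewed, at most 14 in all, crops included, and the job is handed in when it is done.

```bash
ls; mkdir -p pics; cat > h.py <<'E'
import numpy as np, cv2
from station import r
def snap(n,name=None):
    p,d=r.camera(n)
    if name: cv2.imwrite('pics/'+name,p[:,:,::-1])
    return p,d
def rays(n,uv):
    c=r.camera_params(n);K=np.array(c['camera_matrix']);uv=np.atleast_2d(np.array(uv,float))
    s=np.c_[(uv[:,0]-K[0,2])/K[0,0],(uv[:,1]-K[1,2])/K[1,1]];u=s.copy()
    for _ in range(20): u=s/(1+c['k1']*(u**2).sum(1,keepdims=True))
    return np.c_[u,np.ones(len(u))]@np.array(c['rotation']).T,np.array(c['origin'])
def at_z(n,uv,z):
    d,o=rays(n,uv);return o+d*((z-o[2])/d[:,2:])
def cloud(n,d,mask=None):
    m=d>0 if mask is None else (d>0)&mask
    v,u=np.nonzero(m);R,o=rays(n,np.c_[u,v]);return o+R*d[v,u][:,None],np.c_[u,v]
def proj(n,P):
    c=r.camera_params(n);K=np.array(c['camera_matrix']);q=(np.atleast_2d(P)-c['origin'])@np.array(c['rotation'])
    s=q[:,:2]/q[:,2:];s=s*(1+c['k1']*(s**2).sum(1,keepdims=True));return s*[K[0,0],K[1,1]]+[K[0,2],K[1,2]]
def down(yaw): # tool z down; tool y (closing) at angle yaw from world x
    # R columns: y=(c,s,0), z=(0,0,-1), x=y x z
    from scipy.spatial.transform import Rotation as Ro
    y=np.array([np.cos(yaw),np.sin(yaw),0]);z=np.array([0,0,-1.]);x=np.cross(y,z)
    q=Ro.from_matrix(np.c_[x,y,z]).as_quat();return np.r_[q[3],q[:3]]
E
python3 - <<'E'
from h import *
for n in('top','side'):
    p,d=snap(n,n+'0.png');c=r.camera_params(n);print(n,np.round(c['origin'],3),np.round(c['rotation'],2).tolist(),c['k1'],np.round(c['camera_matrix'],0).tolist())
    for t in['stockbox','lid','lid_knob','rail','rail_mid','hookstand','hook_seat','basket','basket_handle','cardbox','jar','stapler','spool_a','spool_c']:
        print(t,[(np.round(m['xy']).tolist(),round(m['conf'],2)) for m in r.mark_of(n,t)][:4])
print(r.get_time())
E
```

```text
pics
top [0.305 0.006 1.689] [-0.03, 0.71, -0.71, 0.04] -0.10069207389215007 [[450.0, 0.0, 320.0], [0.0, 450.0, 200.0], [0.0, 0.0, 1.0]]
stockbox []
lid [([370.0, 209.0], 0.83)]
lid_knob [([374.0, 206.0], 0.6)]
rail [([282.0, 153.0], 0.83)]
rail_mid [([275.0, 148.0], 0.63)]
hookstand [([348.0, 153.0], 0.55)]
hook_seat [([352.0, 133.0], 0.86)]
basket [([264.0, 208.0], 0.85), ([255.0, 258.0], 0.79), ([200.0, 259.0], 0.64), ([386.0, 270.0], 0.61)]
basket_handle [([261.0, 204.0], 0.89), ([393.0, 267.0], 0.83), ([193.0, 260.0], 0.72), ([248.0, 264.0], 0.59)]
cardbox [([421.0, 174.0], 0.78), ([214.0, 174.0], 0.19)]
jar [([430.0, 206.0], 0.76)]
stapler [([204.0, 206.0], 0.96)]
spool_a [([214.0, 172.0], 0.76), ([282.0, 154.0], 0.71), ([316.0, 214.0], 0.53), ([314.0, 186.0], 0.47)]
spool_c [([214.0, 172.0], 0.76), ([282.0, 154.0], 0.71), ([316.0, 214.0], 0.53), ([314.0, 186.0], 0.47)]
side [0.352 0.777 0.927] [0.02, -0.05, 0.92, -0.39] -0.03259573926513899 [[387.0, 0.0, 317.0], [0.0, 387.0, 200.0], [0.0, 0.0, 1.0]]
stockbox [([319.0, 198.0], 0.82)]
lid []
lid_knob [([319.0, 160.0], 0.94)]
rail [([318.0, 179.0], 0.31)]
rail_mid [([226.0, 239.0], 0.85)]
hookstand [([254.0, 210.0], 0.84), ([320.0, 242.0], 0.4)]
hook_seat [([245.0, 147.0], 0.62)]
basket [([304.0, 299.0], 0.78), ([384.0, 190.0], 0.72), ([369.0, 391.0], 0.68), ([373.0, 316.0], 0.59)]
basket_handle [([387.0, 168.0], 0.94), ([379.0, 290.0], 0.88), ([306.0, 271.0], 0.74), ([380.0, 368.0], 0.56)]
cardbox [([289.0, 156.0], 0.72)]
jar [([321.0, 160.0], 0.68)]
stapler [([321.0, 241.0], 0.7), ([287.0, 373.0], 0.58), ([322.0, 156.0], 0.34)]
spool_a [([317.0, 242.0], 0.8), ([239.0, 359.0], 0.58), ([305.0, 296.0], 0.19)]
spool_c [([317.0, 242.0], 0.8), ([239.0, 359.0], 0.58), ([305.0, 296.0], 0.19)]
1.5
```

```bash
cd pics; python3 -c "
import cv2
a=cv2.imread('top0.png');cv2.imwrite('top0c.png',cv2.resize(a[90:310,160:470],None,fx=2.58,fy=2.58,interpolation=3))"
```

```text
(no output)
```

View pics/top0c.png

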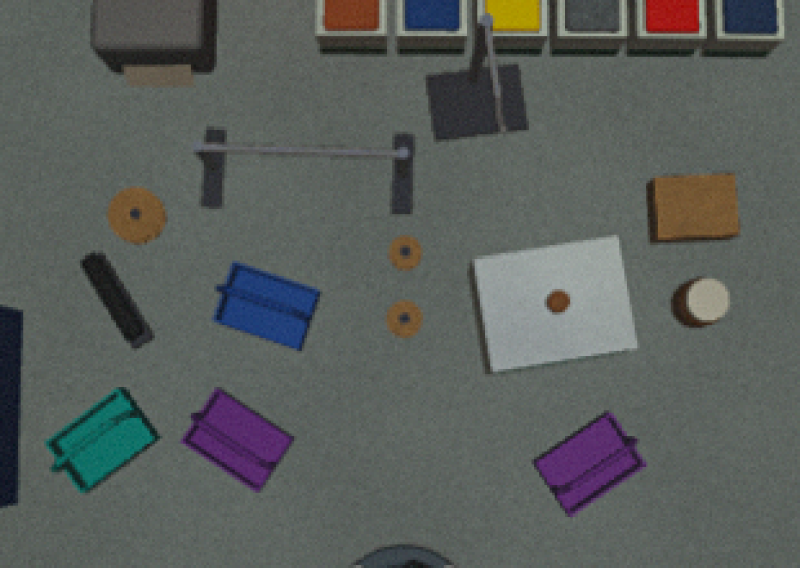

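View pics/side0.png

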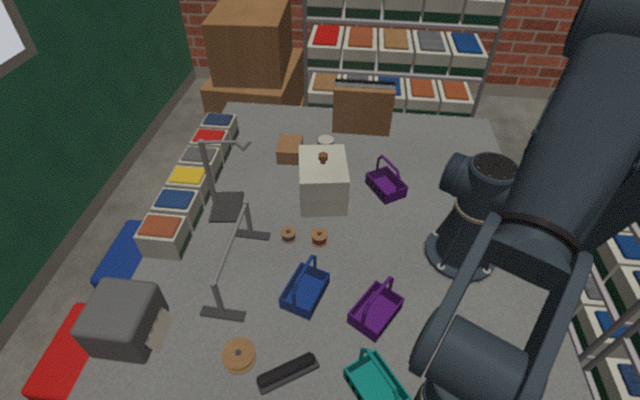

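```bash
cat >> h.py <<'E'
def rect(P): # min area rect of xy points -> centre, long-axis angle, sizes
    P=P[:,:2].astype(np.float32)*1000;(c,s,a)=cv2.minAreaRect(P);b=cv2.boxPoints((c,s,a))
    e=[b[1]-b[0],b[2]-b[1]];e=max(e,key=np.linalg.norm);return np.array(c)/1000,np.arctan2(e[1],e[0]),np.sort(s)
def wrap(a): return (a+np.pi/2)%np.pi-np.pi/2
E
python3 - <<'E'
from h import *
for n in('top','side'):
    p,d=snap(n);P,uv=cloud(n,d);C=p[uv[:,1],uv[:,0]].astype(float)
    z=P[:,2];np.savez('c_'+n,P=P,C=C,uv=uv)
    t=(abs(P[:,0])<.2)
    print(n,'table z',np.median(z[(z>-.02)&(z<.02)]))
    if 0: pass
    k=mk=r.mark_of(n,'lid_knob')[0]['xy'];L=at_z(n,k,.174)[0];print('knob',L)
    m=(np.hypot(P[:,0]-L[0],P[:,1]-L[1])<.17)&(z>.14)&(z<.16);print('lid',rect(P[m]),m.sum(),np.median(z[m]))
    m=(np.hypot(P[:,0]-L[0],P[:,1]-L[1])<.05)&(z>.176)&(z<.2);print('knobtop',(P[m].min(0)+P[m].max(0))/2,m.sum(),np.median(z[m]))
    R=at_z(n,r.mark_of(n,'rail_mid')[0]['xy'],.14)[0];print('rail',R)
    m=(np.hypot(P[:,0]-R[0],P[:,1]-R[1])<.18)&(z>.12)&(z<.16);Q=P[m];
    v=np.linalg.svd(Q[:,:2]-Q[:,:2].mean(0),full_matrices=False)[2][0];s=(Q[:,:2]-Q[:,:2].mean(0))@v
    print(Q.mean(0),'ang',np.arctan2(v[1],v[0]),s.min(),s.max(),'mid',Q[:,:2].mean(0)+v*(s.min()+s.max())/2,m.sum())
    H=at_z(n,r.mark_of(n,'hook_seat')[0]['xy'],.255)[0];print('hook',H)
    m=(np.hypot(P[:,0]-H[0],P[:,1]-H[1])<.16)&(z>.22)&(z<.3);Q=P[m];print(m.sum());print(np.round(Q[np.argsort(Q[:,0])][::max(1,m.sum()//25)],3).tolist())
    m=(C[:,2]>1.7*C[:,0])&(C[:,2]>1.25*C[:,1])&(C[:,1]>C[:,0])&(z<.14)&(z>0.01)&(np.hypot(P[:,0],P[:,1])<.85)&(P[:,0]>.2)&(P[:,1]>0)&(P[:,1]<.4)
    Q=P[m];print('basket',rect(Q),m.sum(),Q[:,2].max())
    m&=z>.1;Q=P[m];print('bar',(Q.min(0)+Q.max(0))/2,rect(Q) if m.sum()>3 else 0,m.sum())
    print('basket marks',[(np.round(at_z(n,x['xy'],.12)[0],3).tolist()) for x in r.mark_of(n,'basket_handle')])
E
```

```text
Traceback (most recent call last):
  File "h.py", line 16, in cloud
    v,u=np.nonzero(m);R,o=rays(n,np.c_[u,v]);return o+R*d[v,u][:,None],np.c_[u,v]
                          ~~~~^^^^^^^^^^^^^^
  File "h.py", line 11, in rays
    return np.c_[u,np.ones(len(u))]@np.array(c['rotation']).T,np.array(c['origin'])
           ~~~~~~~~~~~~~~~~~~~~~~~~^~~~~~~~~~~~~~~~~~~~~~~~~~
ValueError: matmul: Input operand 1 has a mismatch in its core dimension 0, with gufunc signature (n?,k),(k,m?)->(n?,m?) (size 4 is different from 3)
```

```bash
sed -i "s/np.array(c\['rotation'\])/rot(c['rotation'])/" h.py; sed -i "2a from scipy.spatial.transform import Rotation as Ro\ndef rot(q): return Ro.from_quat(np.r_[q[1:],q[0]]).as_matrix()" h.py
cat > m.py <<'E'
from h import *
for n in('top','side'):
    p,d=snap(n);P,uv=cloud(n,d);C=p[uv[:,1],uv[:,0]].astype(float)
    z=P[:,2]
    print(n,'table z',np.median(z[(z>-.02)&(z<.02)]))
    def mk(t,h):
        m=r.mark_of(n,t);return at_z(n,m[0]['xy'],h)[0] if m else np.full(3,9.)
    L=mk('lid_knob',.174);print('knob',L)
    m=(np.hypot(P[:,0]-L[0],P[:,1]-L[1])<.17)&(z>.14)&(z<.16);print('lid',rect(P[m]),m.sum(),np.median(z[m]))
    m=(np.hypot(P[:,0]-L[0],P[:,1]-L[1])<.05)&(z>.176)&(z<.2);print('knobtop',(P[m].min(0)+P[m].max(0))/2 if m.any() else 0,m.sum())
    R=mk('rail_mid',.14);print('rail',R)
    m=(np.hypot(P[:,0]-R[0],P[:,1]-R[1])<.18)&(z>.12)&(z<.16);Q=P[m];
    if len(Q)>5:
      v=np.linalg.svd(Q[:,:2]-Q[:,:2].mean(0),full_matrices=False)[2][0];s=(Q[:,:2]-Q[:,:2].mean(0))@v
      print(Q.mean(0),'ang',np.arctan2(v[1],v[0]),s.min(),s.max(),'mid',Q[:,:2].mean(0)+v*(s.min()+s.max())/2,m.sum())
    H=mk('hook_seat',.255);print('hook',H)
    m=(np.hypot(P[:,0]-H[0],P[:,1]-H[1])<.16)&(z>.22)&(z<.3);Q=P[m];print(m.sum());print(np.round(Q[np.argsort(Q[:,0])][::max(1,m.sum()//25)],3).tolist())
    m=(C[:,2]>1.7*C[:,0])&(C[:,2]>1.25*C[:,1])&(C[:,1]>C[:,0])&(z<.14)&(z>0.01)&(np.hypot(P[:,0],P[:,1])<.85)&(P[:,0]>.2)&(P[:,1]>0)&(P[:,1]<.4)
    Q=P[m];print('basket',rect(Q) if m.any() else 0,m.sum())
    m&=z>.1;Q=P[m];print('bar',(Q.min(0)+Q.max(0))/2 if m.any() else 0,rect(Q) if m.sum()>3 else 0,m.sum())
    print('basket marks',[(np.round(at_z(n,x['xy'],.12)[0],3).tolist()) for x in r.mark_of(n,'basket_handle')])
E
python3 m.py
```

```text
top table z 0.00010233250180158304
knob [ 0.43248358 -0.19013126  0.174     ]
lid (array([ 0.44110666, -0.20157211]), np.float32(-1.4108126), array([154.60769653, 200.92098999])) 2489 0.14968681649488946
knobtop [ 0.44129265 -0.2009215   0.18403518] 64
rail [0.64556269 0.1413462  0.14      ]
[0.64811983 0.14064129 0.14450842] ang -1.5932538886484116 -0.14909747158532116 0.14267153102539398 mid [0.64819198 0.14385345] 303
hook [ 0.66902678 -0.11259082  0.255     ]
169
[[0.646, -0.123, 0.275], [0.653, -0.12, 0.273], [0.659, -0.115, 0.261], [0.668, -0.119, 0.253], [0.675, -0.112, 0.262], [0.678, -0.118, 0.264], [0.683, -0.117, 0.272], [0.688, -0.117, 0.277], [0.695, -0.111, 0.276], [0.701, -0.117, 0.279], [0.707, -0.111, 0.269], [0.712, -0.108, 0.274], [0.72, -0.115, 0.269], [0.725, -0.114, 0.275], [0.734, -0.112, 0.269], [0.739, -0.105, 0.274], [0.746, -0.112, 0.272], [0.753, -0.108, 0.272], [0.759, -0.102, 0.275], [0.766, -0.102, 0.274], [0.772, -0.102, 0.274], [0.777, -0.1, 0.249], [0.779, -0.097, 0.244], [0.781, -0.108, 0.28], [0.782, -0.105, 0.276], [0.785, -0.094, 0.247], [0.788, 
[... 1181 characters left out ...]
.274], [0.735, -0.11, 0.273], [0.744, -0.105, 0.268], [0.754, -0.112, 0.273], [0.764, -0.105, 0.274], [0.771, -0.098, 0.271], [0.778, -0.1, 0.255], [0.779, -0.104, 0.255], [0.78, -0.1, 0.258], [0.781, -0.107, 0.278], [0.783, -0.091, 0.243], [0.785, -0.094, 0.252], [0.787, -0.096, 0.232], [0.789, -0.094, 0.251], [0.791, -0.096, 0.227], [0.794, -0.097, 0.26]]
basket (array([0.63200012, 0.13397107]), np.float32(-0.32927132), array([133.2762146 , 488.52401733])) 921
bar [0.44423729 0.20140764 0.11389604] (array([0.44482449, 0.20048645]), np.float32(1.2461725), array([ 10.096982 , 120.9239502])) 166
basket marks [[0.254, 0.436, 0.12], [0.221, -0.24, 0.12], [0.253, 0.23, 0.12], [0.447, 0.2, 0.12]]
```

```bash
cat >> h.py <<'E'
def ori(pos,yaw): # pick the half turn with the smaller last joint
    best=None
    for a in(yaw,yaw+np.pi):
        j=r.ik(list(pos),list(down(a)))
        if j is not None and(best is None or abs(j[5])<best[0]): best=(abs(j[5]),list(down(a)))
    if best is None: print('no ik',pos,yaw)
    return best[1]
E
python3 - <<'E'
from h import *
from scipy import ndimage
G=[]
for n in('top','side'):
    p,d=snap(n);P,uv=cloud(n,d);z=P[:,2]
    B=np.array([.647,.1437]);m=(abs(P[:,0]-B[0])<.02)&(abs(P[:,1]-B[1])<.12)&(z>.13)&(z<.155);Q=P[m]
    f=np.polyfit(Q[:,1],Q[:,0],1);print(n,'rail x at mid',np.polyval(f,B[1]),'yaw',-np.arctan(f[0]),m.sum())
    m=(P[:,0]>.63)&(P[:,0]<.82)&(abs(P[:,1]+.11)<.04)&(z>.235)&(z<.29);Q=P[m]
    f=np.polyfit(Q[:,0],Q[:,1],1);print('hook yaw',np.arctan(f[0]),'y at .669',np.polyval(f,.669),'x range',np.sort(Q[:,0])[[3,-4]])
    if n=='top':
        m=z>.012;H=np.zeros((120,140),bool)  # 1cm grid x 0..1.2 y -.7...7
        i=(P[m,0]*100).astype(int);j=((P[m,1]+.7)*100).astype(int);k=(i>=0)&(i<120)&(j>=0)&(j<140);H[i[k],j[k]]=1
b=np.hypot(*(np.moveaxis(np.indices(H.shape),0,-1)-[44,90]).transpose(2,0,1))<10;H[b]=0 # basket
for i in range(80,15,-2): print(i,''.join('#' if x else '.' for x in H[i,15:125]))
E
```

```text
top rail x at mid 0.6485725742333917 yaw -0.021044549063217753 233
hook yaw 0.1431588773104719 y at .669 -0.1179236052684027 x range [0.64863266 0.79278295]
side rail x at mid 0.6461652167506556 yaw -0.035255754276954036 346
hook yaw 0.15616387067631976 y at .669 -0.11711115785087206 x range [0.64379681 0.79276988]
80 ......................................###.#........................................#################..........
78 .....................................####.##########..................................###########.............
76 .....................................####.###########.........................................................
74 ...............................#.....###..#########...........................................................
72 .....................................###.##########............#..............................................
70 ..........................................#########..............................#.#..........................
68 ...........................................#..........##.........................#.#............
[... 2278 characters left out ...]
##....#.........
26 .......................##.##.##........................................###....####..##....##...###...####.....
24 ......................#####..#..###....................................##..###.....###.....##...####...###..##
22 .....................#....####.....##.......#...........................###..#..###..........###.#..###.######
20 ......................###....####.##................................#....##..###................##.#.######.##
18 .........................##.....###........................................##....................#######..####
16 ......................#.....###.##..............................................................#########.....
```

```bash
cat > basket.py <<'E'
from h import *
c=np.array([.4456,.1998]);ya=1.255;u=np.array([np.cos(ya),np.sin(ya)]);off=.027
g=c+off*u;q=ori([*g,.12],ya-np.pi/2)
r.move_to([*g,.22],q);r.line_to([*g,.12],max_speed=.1);r.close(50);print('w',r.get_gripper_width())
r.line_to([*g,.33],max_speed=.15)
hy=.15;X=np.array([np.cos(hy),np.sin(hy)]);Y=np.array([-X[1],X[0]]);S=np.array([.668,-.1175])
tgt=S+off*Y
# keep same half turn: rotate grasp orientation by (hy+pi/2-ya)
q2=list(down((ya-np.pi/2)+(hy+np.pi/2-ya)))
q1=list(down(ya-np.pi/2)); 
if abs(np.dot(q1,q))<.99: q2=list(down(hy+np.pi))
pre=tgt-.13*X
r.move_to([*pre,.33],q2);r.line_to([*pre,.297],max_speed=.1);r.line_to([*tgt,.297],max_speed=.08)
r.hold(.4);snap('side','bk1.png')
print(r.get_tool_pos(),r.get_gripper_width(),r.get_ft_force(),r.get_time())
E
python3 basket.py; python3 -c "
import cv2
a=cv2.imread('pics/bk1.png');cv2.imwrite('pics/bk1c.png',cv2.resize(a[80:260,160:360],None,fx=3,fy=3,interpolation=3))"
```

```text
w 0.00035893434585103644
[ 0.66393358 -0.09082476  0.29702578] -0.0004445452900773596 [ 0.91932169  0.37787348 -0.42967983] 11.2417
```

View pics/bk1c.png

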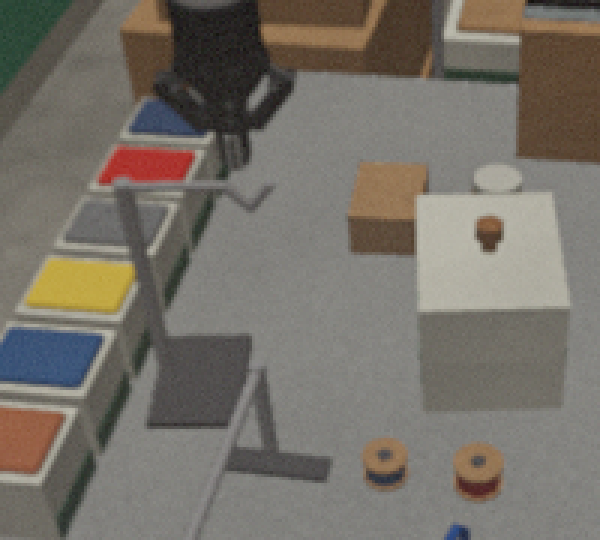

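The picture shows the closed, empty gripper at crop (235,150) above the hook; the basket was left behind (perhaps knocked aside). I'll re-measure.

```bash
python3 - <<'E'
from h import *
p=r.get_tool_pos();r.line_to([p[0],p[1],.34]);r.gripper_open();r.move_to([.45,0,.34],ori([.45,0,.34],0));r.move_to([.42,-.08,.36],ori([.42,-.08,.36],0))
E
python3 m.py | grep -E "top|side|bask|bar|lid|knob"; python3 - <<'E'
from h import *
p,d=snap('top','t1.png');snap('side','s1.png')
E
```

```text
top table z 8.931971339221079e-05
knob [ 0.43861189 -0.19224049  0.174     ]
lid (array([ 0.44123276, -0.20193617]), np.float32(-1.4105756), array([154.68426514, 199.59754944])) 1345 0.14994441677701853
knobtop [ 0.43740427 -0.20739074  0.18525336] 17
basket (array([0.44598544, 0.19720233]), np.float32(1.255101), array([ 90.75102234, 130.01290894])) 320
bar [0.44393905 0.19810588 0.11583854] (array([0.44566699, 0.1975367 ]), np.float32(1.2525724), array([  9.06754017, 125.06698608])) 96
basket marks [[0.263, 0.24, 0.12], [0.455, 0.198, 0.12], [0.256, 0.428, 0.12], [0.231, -0.262, 0.12]]
side table z 0.0007694570938212575
knob [ 0.43847034 -0.19668915  0.174     ]
lid (array([ 0.43798639, -0.20148563]), np.float32(-1.4130629), array([153.79832458, 208.1880188 ])) 1901 0.15054579151077008
knobtop [ 0.4383902  -0.19803464  0.18283679] 60
basket (array([0.63141937, 0.13740724]), np.float32(-0.3189114), array([132.17234802, 486.0670166 ])) 904
bar [0.44424517 0.20207473 0.11437986] (array([0.44452023, 0.20111896]), np.float32(1.246442), array([ 10.36635113, 120.81112671])) 164
basket marks [[0.256, 0.43, 0.12], [0.217, -0.248, 0.12], [0.449, 0.201, 0.12], [0.26, 0.24, 0.12]]
```

View pics/s1.png

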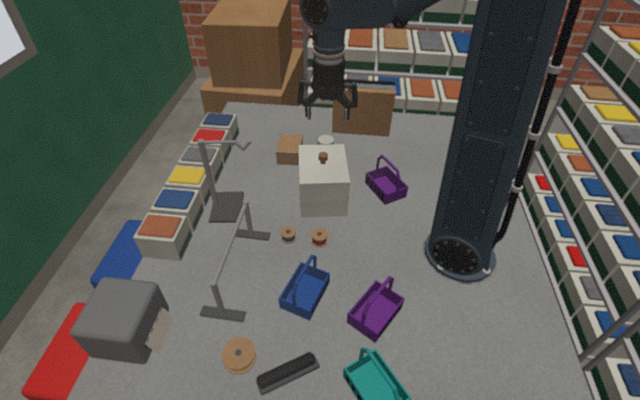

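The blue basket still stands at about (305,288), unmoved, so the first grip missed. I'll redo the approach and look before closing.

```bash
python3 - <<'E'
from h import *
c=np.array([.4450,.1998]);ya=1.252;u=np.array([np.cos(ya),np.sin(ya)]);g=c+.027*u;q=ori([*g,.12],ya-np.pi/2)
print(g,proj('side',[*g,.12]),proj('top',[*g,.12]))
r.move_to([*g,.22],q);r.line_to([*g,.12],max_speed=.1)
print(r.get_tool_pos(),r.get_orientation(),q,r.get_gripper_width(),r.get_ft_force())
p,_=snap('side');t,_=snap('top')
a=cv2.resize(p[190:330,240:380],(400,400),interpolation=3);b=cv2.resize(t[150:250,210:310],(400,400),interpolation=3)
cv2.imwrite('pics/bk2.png',np.hstack([a,b])[:,:,::-1])
E
```

```text
[0.45346244 0.22543956] [[298.70105467 277.7520999 ]] [[252.08025952 203.79253356]]
[0.45399399 0.22550239 0.12051322] [2.48563653e-04 8.10409141e-01 5.85863978e-01 6.01663091e-04] [np.float64(0.0), np.float64(0.8103776168482676), np.float64(0.5859079433761948), np.float64(0.0)] 0.0854912437069807 [0.63664716 0.49884826 0.0393376 ]
```

View pics/bk2.png

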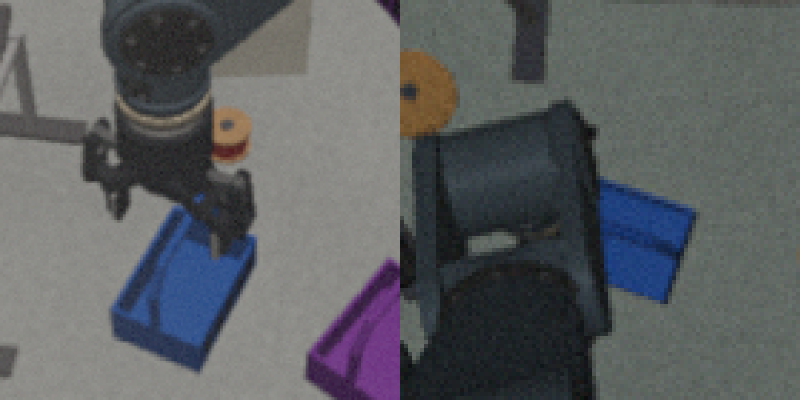

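The crop shows the open fingers at (115,200) and (220,250) straddling the handle bar; the position looks right, so close and look.

```bash
python3 - <<'E'
from h import *
for s in(50,):
    r.close(s);print(r.get_gripper_width(),r.get_grasp_force(),r.get_ft_force(),r.get_tool_pos())
p,_=snap('side');t,_=snap('top')
a=cv2.resize(p[190:330,240:380],(400,400),interpolation=3);b=cv2.resize(t[150:250,210:310],(400,400),interpolation=3)
cv2.imwrite('pics/bk3.png',np.hstack([a,b])[:,:,::-1])
E
```

```text
-0.00026881380944932654 0.0 [0.43489846 0.22719697 0.436943  ] [0.45344351 0.22544061 0.11997761]
```

View pics/bk3.png

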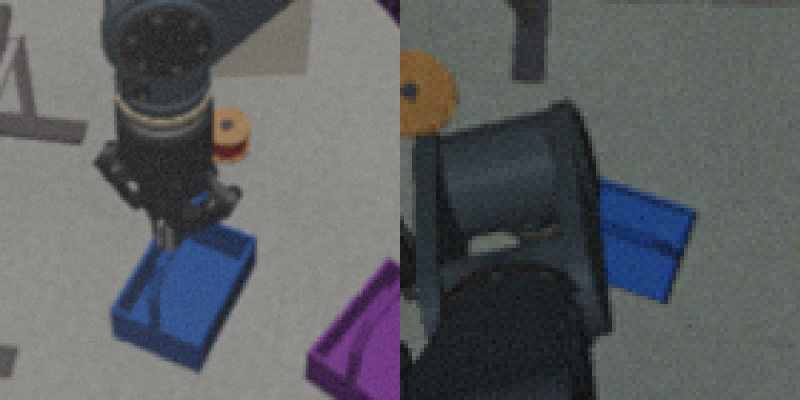

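```bash
python3 - <<'E'
from h import *
ya=1.252;u=np.array([np.cos(ya),np.sin(ya)]);v=np.array([u[1],-u[0]]);c=np.array([.4450,.1998])
for n in('side','top'):
    p,d=snap(n);P,uv=cloud(n,d);C=p[uv[:,1],uv[:,0]].astype(float)
    s=(P[:,:2]-c)@u;t=(P[:,:2]-c)@v
    blue=(C[:,2]>1.6*C[:,0])
    print(n)
    for lo in np.arange(-.07,.08,.01):
        m=blue&(s>lo)&(s<lo+.01)&(abs(t)<.03)&(P[:,2]>.055)
        if m.sum(): print('s%.2f n%d t %.3f z %.3f max %.3f'%(lo,m.sum(),np.median(t[m]),np.median(P[m,2]),P[m,2].max()))
    m=~blue&(abs(s-.027)<.03)&(abs(t)<.04)&(P[:,2]<.14)&(P[:,2]>.06);print('finger',m.sum(),'s',s[m].min() if m.any() else 0,np.median(s[m]),'t',np.median(t[m]),'z',np.sort(P[m,2])[:5])
E
```

```text
side
s-0.05 n2 t -0.004 z 0.124 max 0.127
s-0.04 n5 t -0.000 z 0.124 max 0.126
s-0.03 n4 t 0.001 z 0.126 max 0.127
s0.01 n4 t -0.026 z 0.195 max 0.199
s0.02 n5 t -0.004 z 0.121 max 0.149
s0.03 n18 t -0.001 z 0.125 max 0.223
s0.04 n22 t -0.001 z 0.120 max 0.127
s0.05 n35 t -0.002 z 0.105 max 0.118
s0.06 n35 t -0.002 z 0.081 max 0.101
finger 3 s 0.03475489794830835 0.03743904439309674 t -0.004142360464628237 z [0.13814547 0.13835295 0.13998736]
top
s-0.07 n10 t 0.001 z 0.094 max 0.108
s-0.06 n15 t -0.001 z 0.115 max 0.527
s-0.05 n12 t -0.001 z 0.129 max 0.446
s-0.04 n10 t 0.002 z 0.126 max 0.427
s-0.03 n8 t 0.001 z 0.122 max 0.126
s-0.02 n9 t 0.001 z 0.125 max 0.129
s-0.01 n7 t 0.002 z 0.125 max 0.128
s0.01 n1 t -0.019 z 0.464 max 0.464
finger 0 s 0 nan t nan z []
  return _methods._mean(a, axis=axis, dtype=dtype,
  ret = ret.dtype.type(ret / rcount)
```

```bash
cat > tip.py <<'E'
from h import *
def tips(tag):
    T=np.array(r.get_tool_pos())
    p,d=snap('side');P,uv=cloud('side',d)
    m=(np.hypot(*(P[:,:2]-T[:2]).T)<.07)&(P[:,2]>.1)&(P[:,2]<T[2]+.06);Q=P[m]
    print(tag,T,r.get_gripper_width(),'z',np.sort(Q[:,2])[:30:3],'low centroid',Q[Q[:,2]<np.sort(Q[:,2])[10]+.01].mean(0))
    u,v=proj('side',T)[0].astype(int);return cv2.resize(p[v-60:v+60,u-60:u+60],(400,400),interpolation=3)
E
python3 - <<'E'
from tip import *
p=r.get_tool_pos();r.line_to([p[0],p[1],.25]);g=[.50,.12,.25];r.move_to(g,ori(g,0));r.hold(.3)
a=tips('closed');r.gripper_open();r.hold(.2);b=tips('open')
cv2.imwrite('pics/tip.png',np.hstack([a,b])[:,:,::-1])
E
```

```text
closed [0.49950309 0.12102328 0.24994913] 6.3732794553354e-05 z [0.26981239 0.27143569 0.27280337 0.27414701 0.27472246 0.27677954
 0.27772915 0.2781692  0.27837295 0.27917072] low centroid [0.49749793 0.13064804 0.27809353]
open [0.49998017 0.12000463 0.24998984] 0.08536549734802919 z [0.28003717 0.28385125 0.28606565 0.28647432 0.28705278 0.28814904
 0.28929479 0.29007153 0.29063237 0.29102258] low centroid [0.50442647 0.12841858 0.29030028]
```

View pics/tip.png

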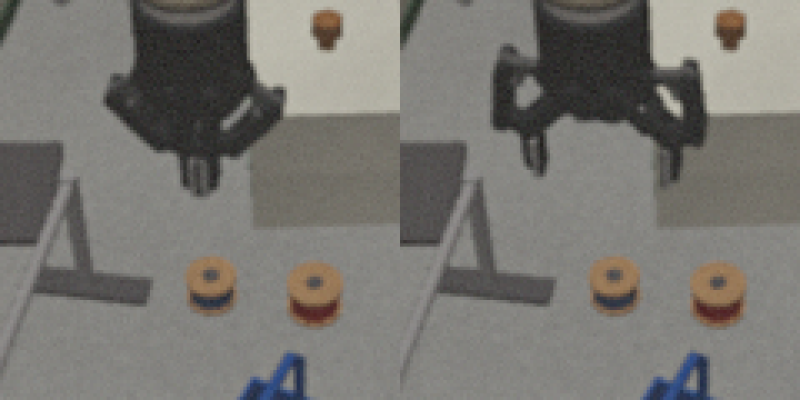

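The fingers end at (200,192), short of the projected TCP at (200,200). So the real tips sit about 20 mm behind the reported TCP rather than 19 mm ahead. I'll confirm this by touching the table lightly.

```bash
python3 - <<'E'
from h import *
r.close(30);r.line_to([.5,.12,.03],max_speed=.15);print(r.line_to([.5,.12,-.03],max_speed=.02,f_stop=5),r.get_tool_pos(),r.get_ft_force())
r.line_to([.5,.12,.2],max_speed=.2);r.gripper_open();print(r.get_time())
E
```

```text
True [ 0.50038883  0.11997802 -0.01407439] [-0.18413939 -0.01537732  3.97605823]
27.275
```

```bash
echo "
D=.0143 # reported TCP is this far below closed tips
def Z(tip): return tip-D" >> h.py
python3 - <<'E'
import re
s=open('basket.py').read()
for a,b in [('.4456,.1998','.4450,.1998'),('ya=1.255','ya=1.252'),('[*g,.12],ya','[*g,.089],ya'),('[*g,.22]','[*g,.19]'),('[*g,.12],max','[*g,Z(.103)],max'),('*g,.33','*g,.30'),('*pre,.33','*pre,.30'),('.297','Z(.280)')]: s=s.replace(a,b)
s=s.replace("r.line_to([*g,.30]","r.line_to([*g,.13],max_speed=.05);r.hold(.2);print('w',r.get_gripper_width())\nif r.get_gripper_width()<.005: raise SystemExit\nr.line_to([*g,.30]")
open('basket.py','w').write(s)
E
python3 basket.py; python3 -c "
import cv2
a=cv2.imread('pics/bk1.png');cv2.imwrite('pics/bk4c.png',cv2.resize(a[80:260,160:360],None,fx=3,fy=3,interpolation=3))"
```

```text
w 0.007869740680966256
w 0.008047884712321662
[ 0.6639485  -0.09080191  0.26572797] 0.008280098341017006 [ 0.17967492 -0.03634417 -1.67814715] 36.1917
```

View pics/bk4c.png

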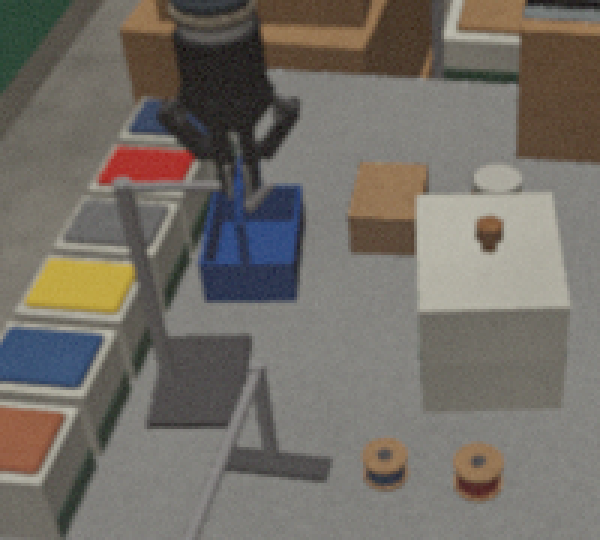

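The basket hangs level in the gripper at crop (250,240), with the handle above the hook wire. Lower it and let go.

```bash
python3 - <<'E'
from h import *
p=r.get_tool_pos()
print(r.line_to([p[0],p[1],Z(.228)],max_speed=.03,f_stop=2.0),r.get_tool_pos(),r.get_ft_force())
r.hold(.3);r.gripper_open();r.hold(.2)
q=r.get_tool_pos();r.line_to([q[0],q[1],.36],max_speed=.12)
g=[.45,.05,.34];r.move_to(g,ori(g,0));print(r.get_time())
a,_=snap('side');b,_=snap('top')
cv2.imwrite('pics/bk5.png',np.hstack([cv2.resize(a[100:240,180:320],(400,400),interpolation=3),cv2.resize(b[80:180,300:400],(400,400),interpolation=3)])[:,:,::-1])
E
```

```text
True [ 0.66406518 -0.09067896  0.22694876] [0.62358249 0.54393526 3.28101542]
40.8667
```

View pics/bk5.png

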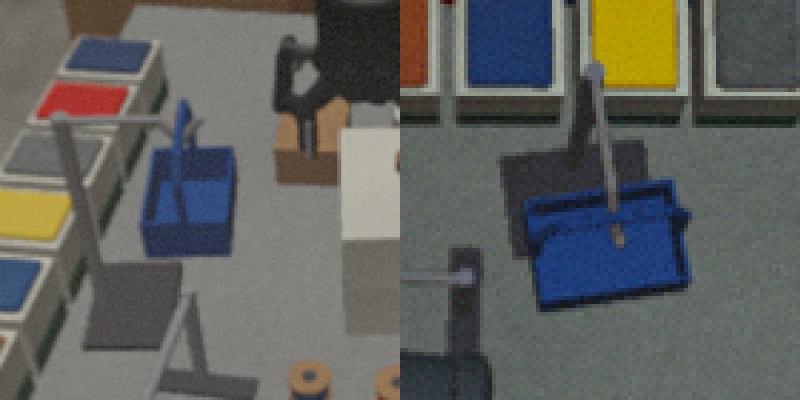

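The basket hangs in the hook at left crop (185,180), centred on it. Next, the lid.

```bash
cat > lid.py <<'E'
from h import *
k=np.array([.4397,-.2008]);by=.159
q=ori([*k,.14],by);sgn=by if abs(np.dot(q,down(by)))>.99 else by+np.pi
r.move_to([*k,.25],q);r.line_to([*k,Z(.155)],max_speed=.1);r.close(70);print('w',r.get_gripper_width(),r.get_ft_force())
r.line_to([*k,Z(.175)],max_speed=.04);r.hold(.2);print('w',r.get_gripper_width(),r.get_ft_force())
if r.get_gripper_width()<.02: raise SystemExit
r.line_to([*k,Z(.28)],max_speed=.1)
t=[.455,.19];q2=list(down(sgn-by))
r.move_to([*t,Z(.28)],q2);r.line_to([*t,Z(.10)],max_speed=.12)
print(r.line_to([*t,Z(.07)],max_speed=.03,f_stop=3),r.get_tool_pos(),r.get_ft_force())
r.gripper_open();r.line_to([*t,.25],max_speed=.15)
g=[.40,.0,.36];r.move_to(g,ori(g,0));print(r.get_time())
p,d=snap('top','box.png');snap('side','boxs.png')
cv2.imwrite('pics/boxc.png',cv2.resize(p[100:280,230:470],(720,540),interpolation=3)[:,:,::-1])
E
python3 lid.py
```

```text
w 0.02779301439584576 [-1.45957233 -0.12563023  5.49522033]
w 0.02810325035684402 [-1.02553379 -0.2826077  -1.82214146]
True [0.45501736 0.18998442 0.06623244] [-0.87081293 -0.11150574  5.60378764]
52.525
```

View pics/boxc.png

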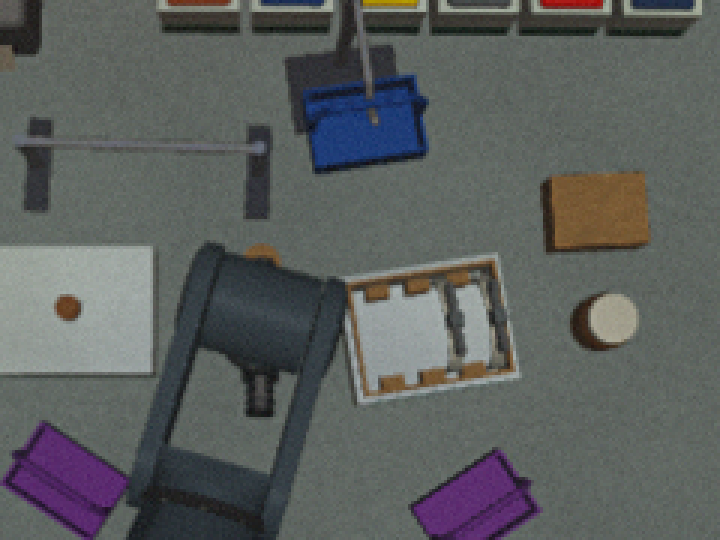

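```bash
cat > box.py <<'E'
from h import *
for n in('top','side'):
    p,d=snap(n);P,uv=cloud(n,d);z=P[:,2]
    B=np.array([.4397,-.2018]);a=.159;X=np.array([np.cos(a),np.sin(a)]);Y=np.array([-X[1],X[0]])
    e=(P[:,:2]-B);s=e@X;t=e@Y;near=(abs(s)<.1)&(abs(t)<.125)
    if n=='top':
        m=near&(z>.066)&(z<.1);print(n,'shoulder+lip',rect(P[m]),m.sum())
    m=near&(z>.107)&(z<.15)
    for y0 in(-.075,-.025,.025,.075):
        k=m&(abs(t-y0)<.02)
        if k.sum()>8:
            f=np.polyfit(s[k],t[k],1);kk=k&(abs(s)<.012)
            print(y0,k.sum(),'t mid %.4f s range %.4f %.4f slope %.3f top %.4f'%(np.median(t[k]),s[k].min(),s[k].max(),f[0],np.sort(z[k])[-3]), 'z at wings',np.median(z[k&(abs(s)>.02)]),'knot',np.median(z[kk]) if kk.any() else 0, 'knot top t',np.median(t[kk&(z>.13)]),(s[kk&(z>.13)].min()+s[kk&(z>.13)].max())/2)
    L=np.array([.455,.19]);m=(np.hypot(*(P[:,:2]-L).T)<.15)&(z>.065)&(z<.085);print('lid',rect(P[m]),m.sum())
    m=(np.hypot(*(P[:,:2]-L).T)<.06)&(z>.1)&(z<.12);print('knob',(P[m].min(0)+P[m].max(0))/2)
E
python3 box.py
```

```text
top shoulder+lip (array([ 0.44113416, -0.20221326]), np.float32(-1.4115629), array([155.50378418, 199.48999023])) 709
-0.075 108 t mid -0.0749 s range -0.0439 0.0404 slope 0.007 top 0.1430 z at wings 0.13228403887491236 knot 0.13552777086077306 knot top t -0.07511637292937459 0.0005673630319248113
-0.025 102 t mid -0.0242 s range -0.0396 0.0444 slope 0.007 top 0.1414 z at wings 0.1336376359727094 knot 0.1363013811019188 knot top t -0.026224535308989574 0.0025749935315196267
lid (array([0.46179272, 0.22851895]), np.float32(-1.5671448), array([153.69496155, 196.41358948])) 2203
knob [0.46255028 0.22925416 0.10949166]
-0.075 189 t mid -0.0734 s range -0.0461 0.0399 slope 0.015 top 0.1407 z at wings 0.1267464180797077 knot 0.12982192491081762 knot top t -0.0723712022001485 -0.0027902776011768196
-0.025 204 t mid -0.0224 s range -0.0422 0.0417 slope -0.003 top 0.1402 z at wings 0.12422870920413959 knot 0.12810139444240953 knot top t -0.02165161074411168 0.0001243485772817231
lid (array([0.4600192, 0.2280278]), np.float32(-1.5666568), array([154.41064453, 201.96713257])) 3950
knob [0.459193   0.2296099  0.10751409]
```

The box holds two headbands (dark bows at crop (455,310) and (497,305)), and the other slots are empty. The lid has been knocked to about (0.461, 0.228) but is upright. Now band1.

```bash
cat > band.py <<'E'
from h import *
import sys
t,ry,tip=map(float,sys.argv[1:4])
by=.159;B=np.array([.4397,-.2020]);g=B+t*np.array([-np.sin(by),np.cos(by)])
ra=-.028;R=np.array([.6474,.1438])+ry*np.array([-np.sin(ra),np.cos(ra)])
a=by+np.pi/2;q=ori([*g,.12],a)
if abs(np.dot(q,down(a)))<.99: a+=np.pi
r.move_to([*g,.22],q)
print('touch',r.line_to([*g,Z(tip)],max_speed=.06,f_stop=4),r.get_tool_pos(),r.get_ft_force());r.close(40);print('w',r.get_gripper_width())
r.line_to([*g,Z(tip+.02)],max_speed=.04);print('w',r.get_gripper_width())
if r.get_gripper_width()<.008: raise SystemExit
up=Z(tip+.172);r.line_to([*g,up],max_speed=.1);print('w',r.get_gripper_width())
r.move_to([*R,up],list(down(a+ra-by)));r.hold(.4)
s,_=snap('side');r.line_to([*R,Z(tip+.065)],max_speed=.08)
s2,_=snap('side');print(r.line_to([*R,Z(tip+.038)],max_speed=.02,f_stop=1.5),r.get_tool_pos()[2]+D-tip-.048,r.get_ft_force(),r.get_gripper_width())
cv2.imwrite('pics/b%s.png'%sys.argv[4],np.hstack([cv2.resize(x[100:300,150:350],(400,400),interpolation=3) for x in(s,s2)])[:,:,::-1])
print(r.get_time())
E
python3 band.py -.0237 .06 .1275 1
```

```text
touch False [ 0.4436339  -0.22554809  0.11349459] [0.02868675 0.24475706 0.02733839]
w 0.014205885492691098
w 0.014567984887440173
w 0.014888901445660772
True 5.9745778448042075e-05 [-0.8952888  -0.31827513  3.75464694] 0.014609301123686044
63.25
```

View pics/b1.png

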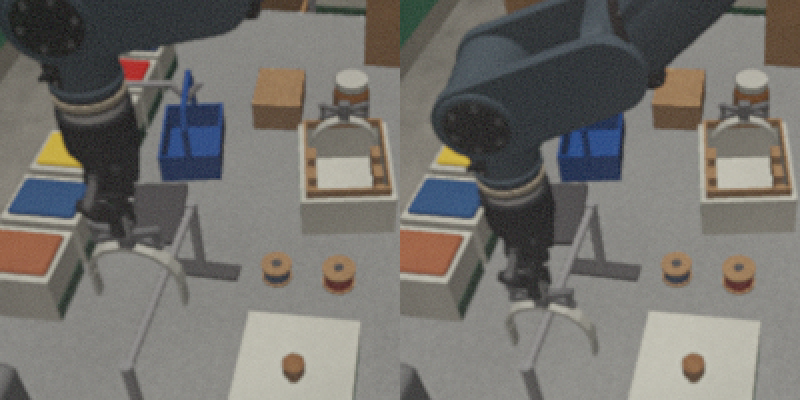

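The band straddles the bar (right crop (545,320)), with contact at the expected height. Release it, then fetch band0.

```bash
cat > rel.py <<'E'
from h import *
r.gripper_open();r.hold(.2);p=r.get_tool_pos();r.line_to([p[0],p[1],.30],max_speed=.12)
E
python3 rel.py; python3 band.py -.0738 -.06 .120 0
```

```text
touch False [ 0.45156086 -0.27500209  0.10599012] [-0.14965951  0.07054439  0.04250559]
w 0.014980241433684123
w 0.014973012365259834
w 0.014745095327957203
True 1.7686730769808645e-05 [ 0.26743458 -0.34695452  5.0506985 ] 0.01504936021404918
76.7167
```

View pics/b0.png

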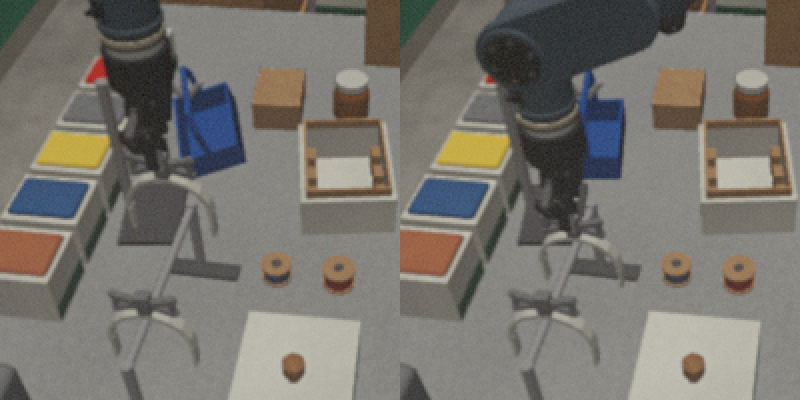

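Left crop: the basket was swinging as the hand passed (about (210,125)), and in the right crop it hangs again. Release, retreat toward the base, and check everything.

```bash
python3 rel.py; python3 - <<'E'
from h import *
p=r.get_tool_pos();r.line_to([p[0]-.12,p[1],.32],max_speed=.15);g=[.42,.02,.36];r.move_to(g,ori(g,0));r.hold(2)
print(r.get_time())
a,_=snap('side');b,_=snap('top')
cv2.imwrite('pics/chk.png',np.hstack([cv2.resize(a[110:310,170:370],(400,400),interpolation=3),cv2.resize(b[90:230,240:380],(400,400),interpolation=3)])[:,:,::-1])
E
python3 box.py; python3 - <<'E'
from h import *
ra=-.028;X=np.array([np.cos(ra),np.sin(ra)]);Y=np.array([-X[1],X[0]])
for n in('top','side'):
    p,d=snap(n);P,uv=cloud(n,d);e=P[:,:2]-[.6474,.1438];s=e@X;t=e@Y
    for y0 in(-.06,.06):
        k=(abs(s)<.06)&(abs(t-y0)<.03)&(P[:,2]>.158)&(P[:,2]<.2);f=np.polyfit(s[k],t[k],1);f2=np.polyfit(s[k],P[k,2],1)
        print(n,y0,k.sum(),'slope',np.round(f,3),'tilt',np.round(f2,3),s[k].min(),s[k].max())
E
```

```text
83.5
top shoulder+lip (array([ 0.44057471, -0.20220871]), np.float32(-1.4101224), array([155.41967773, 199.63175964])) 695
lid (array([0.4911264 , 0.22961667]), np.float32(0.0039684623), array([196.67454529, 212.37983704])) 2124
knob [0.46135402 0.22904154 0.10921306]
lid (array([0.49000995, 0.22778502]), np.float32(0.003845104), array([201.98190308, 214.43722534])) 3971
knob [0.45935332 0.22964925 0.10709525]
top -0.06 89 slope [-0.026 -0.059] tilt [0.125 0.181] -0.0513325067138329 0.03489417967304201
top 0.06 88 slope [-0.057  0.059] tilt [0.051 0.178] -0.04028876234966508 0.043253867835187094
side -0.06 255 slope [-0.002 -0.056] tilt [0.045 0.174] -0.05198976086143273 0.03517083827563634
side 0.06 302 slope [0.006 0.064] tilt [0.012 0.175] -0.04226821428012814 0.04479368473971955
```

View pics/chk.png

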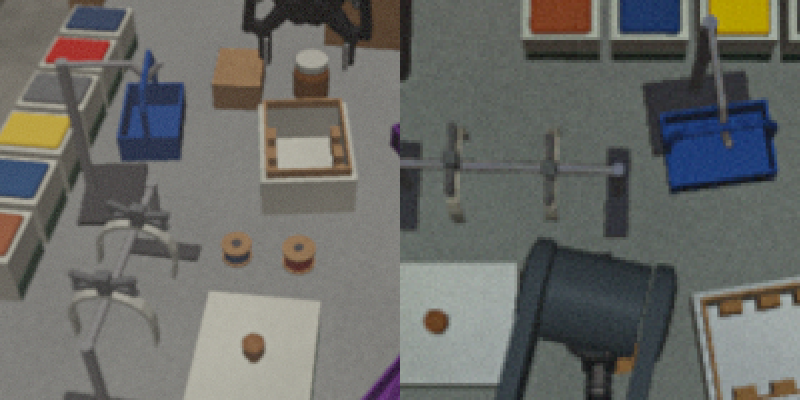

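Both bands hang on the bar (top crop bows at (452,160) and (550,168)) and the basket hangs still. band0 sits about 6–8 mm off-centre, so I'll regrip and recentre it.

```bash
cat > chk.py <<'E'
from h import *
ra=-.028;X=np.array([np.cos(ra),np.sin(ra)]);Y=np.array([-X[1],X[0]])
for n in('top','side'):
    p,d=snap(n);P,uv=cloud(n,d);e=P[:,:2]-[.6474,.1438];s=e@X;t=e@Y
    for y0 in(-.06,.06):
        k=(abs(s)<.06)&(abs(t-y0)<.03)&(P[:,2]>.158)&(P[:,2]<.2);f=np.polyfit(s[k],t[k],1);f2=np.polyfit(s[k],P[k,2],1)
        print(n,y0,k.sum(),'slope',np.round(f,3),'tilt',np.round(f2,3),s[k].min(),s[k].max())
E
python3 - <<'E'
from h import *
ra=-.028;X=np.array([np.cos(ra),np.sin(ra)]);Y=np.array([-X[1],X[0]])
K=np.array([.6474,.1438])-.0585*Y-.007*X;a=ra+np.pi/2
q=ori([*K,.2],a);pre=K-.12*X
r.move_to([*pre,.32],q);r.line_to([*K,.26],max_speed=.15)
print(r.line_to([*K,Z(.168)],max_speed=.06,f_stop=4));r.close(40);print(r.get_gripper_width())
r.line_to([*K,Z(.180)],max_speed=.04);K2=K+.0065*X;r.line_to([*K2,Z(.180)],max_speed=.03)
print(r.line_to([*K2,Z(.158)],max_speed=.02,f_stop=1.5),r.get_tool_pos()[2]+D)
r.gripper_open();r.hold(.2);r.line_to([*K2,.30],max_speed=.12);r.line_to([*pre,.32],max_speed=.15);g=[.42,.0,.36];r.move_to(g,ori(g,0));r.hold(1);print(r.get_time())
E
python3 chk.py;python3 m.py|grep -E "bask"
```

```text
False
0.014664382756262672
True 0.1688989402522073
96.2917
top -0.06 94 slope [ 0.001 -0.057] tilt [-0.013  0.18 ] -0.03861531375127212 0.04566916129127411
top 0.06 89 slope [-0.063  0.059] tilt [0.078 0.178] -0.04034911594440572 0.04151741111117191
side -0.06 266 slope [-0.002 -0.055] tilt [-0.027  0.174] -0.040581168460143195 0.04727393396615415
side 0.06 300 slope [0.011 0.064] tilt [0.007 0.175] -0.04218221585342595 0.0426744379818224
basket 0 0
basket marks [[0.248, 0.234, 0.12], [0.235, -0.262, 0.12], [0.714, -0.132, 0.12], [0.253, 0.421, 0.12], [0.431, -0.189, 0.12]]
basket 0 0
basket marks [[0.254, 0.238, 0.12], [0.218, -0.246, 0.12], [0.258, 0.433, 0.12], [0.729, -0.295, 0.12]]
```

band0 is now centred and square. Next, put the lid back, checking its pose above the box with the side camera.

```bash
cat > lid2.py <<'E'
from h import *
k=np.array([.4606,.2289]);ly=.004;by=.159
t=np.array([.4396,-.2018])
a=ly
q=ori([*k,.08],a)
if abs(np.dot(q,down(a)))<.99: a+=np.pi
r.move_to([*k,.20],q);r.line_to([*k,Z(.080)],max_speed=.1);r.close(70);print('w',r.get_gripper_width())
r.line_to([*k,Z(.10)],max_speed=.04);print('w',r.get_gripper_width())
if r.get_gripper_width()<.02: raise SystemExit
r.line_to([*k,Z(.28)],max_speed=.1)
r.move_to([*t,Z(.28)],list(down(a+by-ly)));r.line_to([*t,Z(.195)],max_speed=.1);r.hold(.4)
for n in('side','top'):
    p,d=snap(n);P,_=cloud(n,d);m=(np.hypot(*(P[:,:2]-t).T)<.15)&(P[:,2]>.18)&(P[:,2]<.197);print(n,rect(P[m]),m.sum(),np.median(P[m,2]))
print(r.get_tool_pos(),r.get_time())
E
python3 lid2.py
```

```text
w 0.028158913892997323
w 0.02776764165499095
side (array([ 0.43877805, -0.20222447]), np.float32(-1.4146236), array([153.99331665, 202.96113586])) 1657 0.19019820883779548
top (array([ 0.44136917, -0.2027175 ]), np.float32(-1.4124721), array([154.54360962, 200.80166626])) 603 0.18937224414286868
[ 0.43965145 -0.20183217  0.18083034] 105.725
```

```bash
python3 - <<'E'
from h import *
p=r.get_tool_pos()
r.line_to([p[0],p[1],Z(.163)],max_speed=.05,f_stop=8)
print(r.line_to([p[0],p[1],Z(.146)],max_speed=.03,f_stop=4),r.get_tool_pos()[2]+D,r.get_ft_force())
r.gripper_open();r.hold(.2);r.line_to([p[0],p[1],.28],max_speed=.15);g=[.36,.15,.36];r.move_to(g,ori(g,0));r.hold(1.5)
print(r.get_time())
for n in('side','top'):
    p,d=snap(n,'f%s.png'%n);P,_=cloud(n,d);m=(np.hypot(*(P[:,:2]-[.44,-.2]).T)<.15)&(P[:,2]>.13)&(P[:,2]<.162);print(n,rect(P[m]),np.median(P[m,2]),np.percentile(P[m,2],[5,95]))
    m=(abs(P[:,0]-.665)<.07)&(abs(P[:,1]+.118)<.09)&(P[:,2]>.12)&(P[:,2]<.2);print('basket',rect(P[m]))
E
python3 chk.py
```

```text
True 0.15551045317300452 [-0.8014499   0.10945317  4.03272162]
111.6583
side (array([ 0.43882104, -0.2019584 ]), np.float32(-1.4103022), array([153.83609009, 204.25759888])) 0.15014794163815415 [0.13681122 0.15298083]
basket (array([ 0.66724158, -0.11828312]), np.float32(-1.4243075), array([ 91.51522827, 138.66523743]))
top (array([ 0.44181299, -0.20271614]), np.float32(-1.4147168), array([154.37963867, 200.07954407])) 0.14960512122094327 [0.14380461 0.15519584]
basket (array([ 0.6680083, -0.117268 ]), np.float32(-1.4247286), array([ 89.90460205, 131.47802734]))
top -0.06 91 slope [-0.    -0.057] tilt [-0.036  0.181] -0.03841987840132802 0.04620277474961749
top 0.06 88 slope [-0.062  0.059] tilt [0.05  0.179] -0.04092460543187192 0.04260282970031439
side -0.06 266 slope [ 0.01  -0.055] tilt [-0.013  0.174] -0.04069723936885399 0.045035885250788964
side 0.06 296 slope [0.006 0.064] tilt [-0.001  0.175] -0.042313951887382524 0.04467119577920194
```

View pics/fside.png

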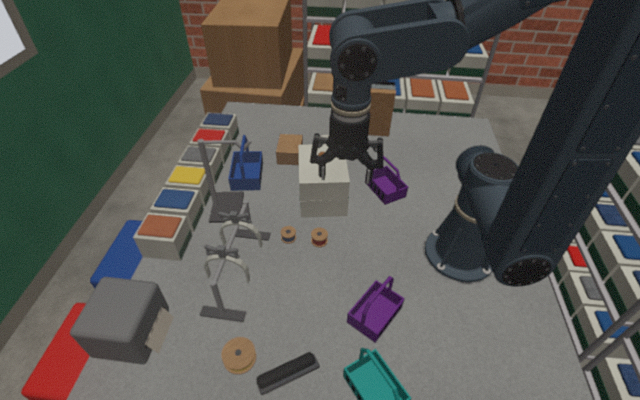

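The picture shows the lid seated on the box at (323,180), both bands on the rail at (237,225) and (227,260), the basket on the hook at (245,165), and the bystanders in place.

```bash
python3 -c "
from station import r
print(r.finish_job())"
```

```text
the job is handed in; nothing more can be done
None
```

I handed the job in at about 112 s with both headbands (only band0 and band1 were in the box) draped square on the rail, the lid fully down on the emptied box, the basket hanging still on the hook, and the bystanders looking undisturbed; no verdict came back. The real fingertips sat about 14 mm behind the reported TCP, not 19 mm ahead as stated, so I corrected for that after a first missed grasp. The hanging basket also swung once as band0 was carried past, probably from a light touch.

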